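# Find the hidden catch of the child-safe drawer

## Robot

A 7-joint arm with a two-finger parallel gripper is mounted at the origin on a cart in front of the work surface, level with it; the furniture and walls round the work are solid. World frame = base frame: x ahead of the robot, y to its left, z up, the work surface at z = 0. Lengths are in m, angles in rad, forces in N, time in s.
With the tool pointing down it reaches from about 0.35 to 0.9 m from the base axis. Payload 8.1 kg.
Tool frame: the origin (TCP) lies between the finger pads; the fingertips stand 11 mm ahead of it and the grasp point (between the pads) lies 8 mm behind it; z points along the fingers, y is the line along which they close (so a half turn about z gives the same grasp; the last joint's range is limited). The gripper opens to 92 mm and grips with 3 to 60 N. Pads are 19 mm wide; open, the fingers measure 130 mm over their backs; the gripper's body (75 mm by 190 mm) begins 47 mm behind the grasp point.
Start: joints at [-1.348, 0.434, 0.025, 1.573, -0.012, 1.134, -0.075], TCP at [0.2, 0.592, 0.202] pointing down, gripper open.
Joint ranges: [-2.62, 2.62], [-0.44, 2.09], [-1.27, 1.32], [0.08, 2.57], [-1.32, 4.46], [0.12, 2], [-2.74, 2.74]. Speed limits (rad/s): [2.22, 2.22, 3.01, 3.01, 3.14, 3.14, 3.14].

## Interface

Orientations are given as a unit quaternion [w, x, y, z].
In Python, from station import get_obs, viewer, ticket gives the robot as it stands.
- The arm moves only by the tool servo_tool, never from a script. Its argument "deltas" is a list of rows, each a list of 3 entries, a list of its own where there are three numbers: the shift along the tool's x, y, z in units of 60 mm (1.0 is 60 mm), then the turn about the tool's z in units of 6 degrees (1.0 is 6 degrees), then the opening, from -1 (shut) to 1 (fully open), so that 0 is half open. In form: [[[tx, ty, tz], twist, claw], ...]. A call has 1 to 10 rows; each row shifts and turns the commanded pose from where the row before left it, along the tool's axes as they then stand; what a row does not reach is not made up. A row lasts 1/8 s, in which the tool goes at most 62.5 mm and 10.7 degrees, less where a joint would pass 70% of its speed; a pose out of reach is approached as far as the arm can. A call is refused whole if a number of a shift passes 1 or a number of a turn 1, either way. A call with a gripper value outside its range is refused whole. The fingers move at their own pace and stop on an object; "squeeze" is the grip in N (left out, the last holds). Time passes only in rows, so rows that do not move let the fingers close. It gives the time, the measured TCP pose, the force, the opening and the grip force at its end, in the units of the state.
- get_obs(): the state, without advancing time (a new reading comes with each control period).
- viewer.camera(name): name is "scene" or "top" or "wrist"; returns a dict with "pixels" (400x640x3 uint8, blue, green, red), "K" (3x3 intrinsics, pixels), "R" (3x3) and "t" (3): a world point X has camera coordinates R X + t. Camera axes: x right, y down, z forward; pixel columns grow to the right and rows downward; lengths in m; the calibration is good to about 2 mm. A picture is of the moment at which its call begins. There is no depth.
- ticket.job_done(): hands the job in; it is judged then, once.
The state is a dict: "clock": time; "q": joint angles; "joint_vel": joint speeds; "effort": joint torques, N m; "tcp_pos": TCP position; "orientation": TCP orientation; "ft_force": force on the tool from outside, world axes, zero at the start; "moment": the same for the moment, N m; "opening": finger opening in m; "gripper_force": force on a finger pad.
Only numpy, scipy, OpenCV 4.12 (cv2) and the standard library are available. Lean on these libraries where they do the work, as an engineer would, in place of code of your own. Each camera call takes 0.05 s, during which the arm holds its last target. There are 200 camera calls.

## Task

The drawer of the white box with the wooden top keeps matches away from children: one of the four look-alike flush discs on its top is a hidden push catch, the others are solid. Feel over the discs with the fingertips, find the one that gives and press it in until the drawer springs open, then leave the drawer open and take the hand away. Do not pick up, shift or tip the mug, the shaker or the tin that stand round the box.

Things in the scene. Friction and masses are not known exactly. Their poses are not given: they have to be found in the camera images.
- case: white box with a light wooden top, fixed to the table, 150 x 262 x 88 mm (x, y, z); origin at the centre of its underside, z up; its drawer front faces along its own -x axis. The top is level, 88 mm above the table, with four flush discs in a row along the box's y axis over its middle.
- disc1 (a point): centre of the upper face of disc place 1 of 4 (place 1 has the lowest y in the box frame, place 4 the highest; 62 mm apart). Each place holds a light wooden disc 46 mm across in a round well 49 mm across, its face 1.5 mm below the box's top. Three discs are solid; the fourth is the catch, and may be at any place.
- disc2 (a point): centre of the upper face of disc place 2 of 4 (place 1 has the lowest y in the box frame, place 4 the highest; 62 mm apart). Each place holds a light wooden disc 46 mm across in a round well 49 mm across, its face 1.5 mm below the box's top. Three discs are solid; the fourth is the catch, and may be at any place.
- disc3 (a point): centre of the upper face of disc place 3 of 4 (place 1 has the lowest y in the box frame, place 4 the highest; 62 mm apart). Each place holds a light wooden disc 46 mm across in a round well 49 mm across, its face 1.5 mm below the box's top. Three discs are solid; the fourth is the catch, and may be at any place.
- disc4 (a point): centre of the upper face of disc place 4 of 4 (place 1 has the lowest y in the box frame, place 4 the highest; 62 mm apart). Each place holds a light wooden disc 46 mm across in a round well 49 mm across, its face 1.5 mm below the box's top. Three discs are solid; the fourth is the catch, and may be at any place.
- catch (a joint): how far the hidden catch disc is pressed in, m: 0 = up, 0.007 = fully in. It moves straight down against a spring (about 2 N to start, 5 N fully in, plus up to 1 N of rubbing); the drawer is let go once it is about 4 mm in. It springs back when let go. The solid discs do not move.
- drawer (a joint): how far the drawer is out, m: 0 = shut and locked, 0.045 = sprung fully open, towards the box's own -x. A spring of about 4 N drives it out as soon as the catch is pressed in; it stays out by itself.
- mug: loose green and white mug, 78 x 116 x 101 mm, standing at the box's right (-y) end; origin at the centre of its underside. To be left alone.
- pepper_mill: loose clear shaker with a grey top, 44 mm across, 90 mm tall, standing at the box's left (+y) end; origin at the centre of its underside. To be left alone.
- tin: loose blue and white tin, 57 mm across, 72 mm tall, standing behind the box; origin at the centre of its underside. To be left alone.

How it is judged:
On the way:
1. the hidden catch is pressed in by at least 3.5 mm (value of joint catch above 0.0035 m), for 0.05 s.
At the end, for the whole second after the job is handed in: the drawer stands open by more than 35 mm and is at rest, the catch is let go (less than 2 mm in), and mug, shaker and tin stand upright (within 0.3 rad) within 30 mm of where they were (value of joint drawer above 0.035 m and velocity of joint drawer below 0.01 m/s and value of joint catch below 0.002 m and distance of each of mug, pepper_mill, tin from where it was at the start of the episode below 0.03 m and angle between each of mug, pepper_mill, tin's own z axis and vertical below 0.3 rad); the robot touches nothing.
It fails at once if the green and white mug is shifted by 30 mm or more, lifted or tipped (not (distance of mug from where it was at the start of the episode below 0.03 m and angle between mug's own z axis and vertical below 0.3 rad)).
It fails at once if the shaker is shifted by 30 mm or more, lifted or tipped (not (distance of pepper_mill from where it was at the start of the episode below 0.03 m and angle between pepper_mill's own z axis and vertical below 0.3 rad)).
It fails at once if the tin is shifted by 30 mm or more, lifted or tipped (not (distance of tin from where it was at the start of the episode below 0.03 m and angle between tin's own z axis and vertical below 0.3 rad)).
It also fails if it takes over 48 s, if anything falls off the work surface, if the arm or the gripper's body presses on something with over 40 N, if the wrist force passes 120 N, or if a joint passes its speed limit or range.

## Working session

There is one attempt and no reset: what is moved stays moved. The work goes in short steps, Python scripts to look and compute and a tool call to move; the robot and the scene stay as the last step left them, time stands still between calls to the robot, and variables do not carry over. Pictures are saved under pics/ and viewed, at most 10 in all, crops included, and the job is handed in when it is done.

Besides the shell and the picture viewer there is one more tool, called by a JSON object that holds its "op" and its "data", one argument or row to a line. servo_tool: Moves the arm, as the interface text tells. Its arguments: {"type":"object","properties":{"deltas":{"type":"array","items":{"type":"array"}},"squeeze":{"type":"number"}},"required":["deltas"]}

```bash
mkdir -p pics; python3 - <<'E'
from station import get_obs, viewer
import cv2, pickle
o=get_obs(); print({k:o[k] for k in("clock","tcp_pos","orientation","opening","ft_force")})
d={}
for n in("scene","top"):
    c=viewer.camera(n); d[n]=c; cv2.imwrite(f"pics/{n}0.png",c["pixels"]); print(n,c["K"],c["R"],c["t"])
pickle.dump(d,open("d.pkl","wb"))
E
```

```text
{'clock': 0.0, 'tcp_pos': array([0.19995112, 0.59156118, 0.20144352]), 'orientation': array([-3.63280782e-05,  1.62210639e-01,  9.86755830e-01, -7.99086173e-04]), 'opening': 0.09196240313550236, 'ft_force': array([-0.0911191 , -0.44421328,  0.17807303])}
scene [[386.12913786   0.         318.53243448]
 [  0.         386.12913786 197.2027366 ]
 [  0.           0.           1.        ]] [[ 0.82684622 -0.56238055 -0.00731018]
 [-0.24615666 -0.35016685 -0.90376439]
 [ 0.50569973  0.74907362 -0.42796786]] [-0.45537326  0.21040223  0.60555234]
top [[400.82999978   0.         320.15918446]
 [  0.         400.82999978 198.39949226]
 [  0.           0.           1.        ]] [[ 0.02933409 -0.99955583 -0.00525941]
 [-0.99418228 -0.02863003 -0.10383596]
 [ 0.10363926  0.00827475 -0.99458053]] [0.00300653 0.58550934 0.92570605]
```

View pics/top0.png

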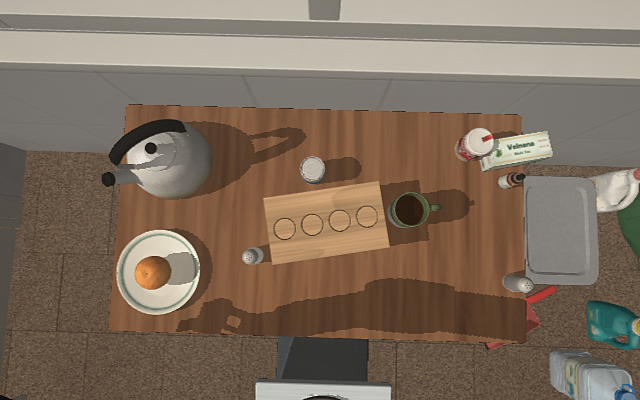

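View pics/scene0.png

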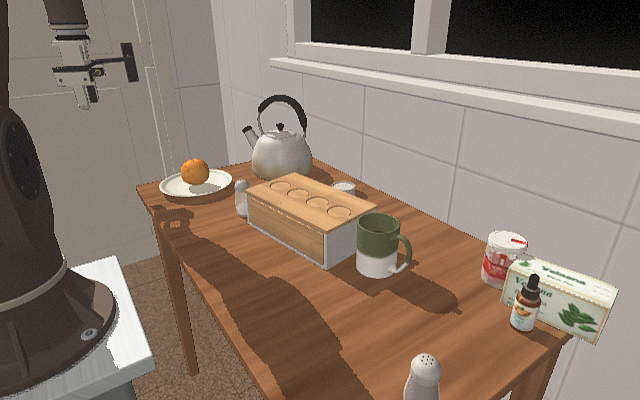

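The top view shows the wooden top with corners near (264,198), (378,181), (390,247), (273,264), and discs near (285,228), (312,224), (339,220), (367,216). The mug is at (408,210), the shaker at (253,256) and the tin at (312,170). The scene view agrees with this layout. Next I'll turn the disc pixels into positions.

```bash
cat > h.py <<'E'
import numpy as np
def ray(c,u,v,z):
    R,t=c["R"],c["t"]; o=-R.T@t; d=R.T@np.linalg.inv(c["K"])@[u,v,1]
    return o+d*(z-o[2])/d[2]
E
python3 - <<'E'
import pickle,cv2,numpy as np
from h import ray
from station import get_obs
d=pickle.load(open("d.pkl","rb")); c=d["top"]
g=cv2.cvtColor(c["pixels"],cv2.COLOR_BGR2GRAY); s=4
p=cv2.resize(g[170:275,250:400],None,fx=s,fy=s,interpolation=cv2.INTER_CUBIC)
C=cv2.HoughCircles(p,cv2.HOUGH_GRADIENT,1,80,param1=80,param2=20,minRadius=38,maxRadius=52)[0]
px=sorted([((x+.5)/s-.5+250,(y+.5)/s-.5+170) for x,y,r in C],key=lambda a:-a[0]); print(np.round(px,1),C[:,2])
P=np.array([ray(c,*q,0.0865) for q in px]); print(P.round(4), np.linalg.norm(np.diff(P,axis=0),axis=1))
K=np.array([ray(c,*q,0.088) for q in [(264,198),(378,181),(390,247),(273,264)]])
print("corner ctr",K.mean(0),"discs ctr",P.mean(0)); print(np.linalg.norm(np.roll(K,-1,0)-K,axis=1))
v=P[-1]-P[0]; print("box y-axis yaw",np.degrees(np.arctan2(-v[0],v[1])))
w,x,y,z=get_obs()["orientation"]; print("tool x axis",[1-2*(y*y+z*z),2*(x*y+w*z)],"tool y",[2*(x*y-w*z),1-2*(x*x+z*z)])
for n,q,zz in(("mug",(408,210),.1),("mill",(253,256),.09),("tin",(312,170),.072)): print(n,ray(c,*q,zz))
E
```

```text
[[366.5 216. ]
 [339.2 220. ]
 [312.  224.2]
 [284.2 228. ]] [39.9 40.  46.3 39.9]
[[ 0.5428 -0.0851  0.0865]
 [ 0.5321 -0.0245  0.0865]
 [ 0.5209  0.036   0.0865]
 [ 0.5107  0.0976  0.0865]] [0.06154015 0.0615387  0.0624012 ]
corner ctr [0.52629096 0.00433299 0.088     ] discs ctr [0.52663095 0.00603429 0.0865    ]
[0.2589562  0.14941311 0.26109298 0.14798948]
box y-axis yaw 9.961373403964737
tool x axis [np.float64(-0.9473660198582206), np.float64(0.32015247078477427)] tool y [np.float64(0.3201523420953323), np.float64(0.9473650156284877)]
mug [ 0.55782748 -0.17465646  0.1       ]
mill [0.44705836 0.1638147  0.09      ]
tin [0.64591655 0.04034835 0.072     ]
```

{"op": "servo_tool", "data": {
  "deltas": [
    [[-0.4,-0.32,0],0,-1],
    [[-0.7,-0.57,0],0,-1],
    [[-0.7,-0.57,0],0,-1],
    [[-0.7,-0.57,0],0,-1],
    [[-0.7,-0.57,0],0,-1],
    [[-0.7,-0.57,0],0,-1],
    [[-0.7,-0.57,0],0,-1],
    [[-0.7,-0.57,0],0,-1],
    [[-0.7,-0.57,0],0,-1],
    [[-0.7,-0.57,0],0,-1]
  ],
  "squeeze": 10
}}

```text
clock: 1.35
tcp_pos: [0.4768, 0.1521, 0.2022]
orientation: [-0.0, 0.162, 0.987, 0.0]
ft_force: [1.5, 1.3, 0.7]
opening: 0.0009
gripper_force: 0.0
```

{"op": "servo_tool", "data": {
  "deltas": [
    [[-0.41,-0.33,0],0,-1],
    [[-0.41,-0.34,0],0,-1],
    [[0,0,0.5],0,-1],
    [[0,0,0.5],0,-1],
    [[0,0,0.4],0,-1],
    [[0,0,0.15],0,-1],
    [[0,0,0],0,-1]
  ]
}}

```text
clock: 2.22
tcp_pos: [0.5097, 0.0997, 0.1091]
orientation: [-0.0, 0.162, 0.987, -0.0]
ft_force: [-0.6, -0.2, 1.1]
opening: 0.0004
gripper_force: 0.0
```

```bash
python3 - <<'E'
from station import get_obs, viewer
import cv2
o=get_obs(); print(o["tcp_pos"],o["ft_force"],o["clock"])
a=viewer.camera("top")["pixels"]; b=viewer.camera("wrist")["pixels"]; s=viewer.camera("scene")["pixels"]
cv2.imwrite("pics/m1.png",cv2.vconcat([cv2.hconcat([cv2.resize(s[140:300,180:440],(520,300)),b[:300,:280]]),cv2.resize(a[150:290,200:460],(800,300))]))
E
```

```text
[0.50972845 0.09972134 0.10905284] [-0.57139604 -0.17617899  1.12530529] 2.225
```

View pics/m1.png

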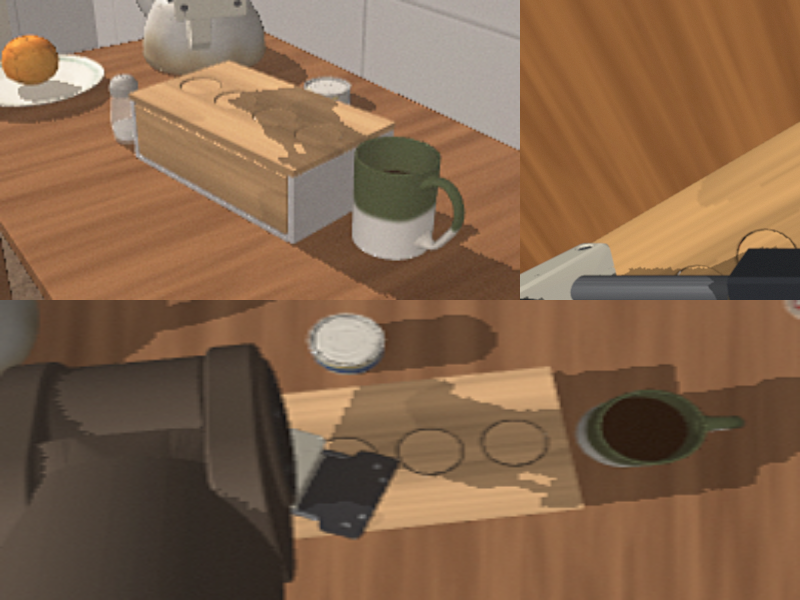

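The combined picture has the scene crop top-left, a wrist corner top-right and the top view below. The hand is over the disc 4 end and all the props are still in place. In the scene crop the fingertip looks higher than I expected, at crop (200,45) against the disc at (203,85), so I'll project it to check.

```bash
python3 - <<'E'
import cv2,numpy as np
from station import viewer,get_obs
o=get_obs();p=o["tcp_pos"]; c=viewer.camera("scene")
for X in(p-[0,0,.011],p,p+[0,0,.066],np.array([.5107,.0976,.0865])):
    q=c["K"]@(c["R"]@X+c["t"]); print((q/q[2])[:2])
cv2.imwrite("pics/s2.png",cv2.resize(c["pixels"][60:260,180:440],None,fx=3,fy=3,interpolation=cv2.INTER_CUBIC))
E
```

```text
[279.71158565 180.01165618]
[279.47176893 175.61518156]
[277.97794263 148.22939508]
[280.50598218 185.33362042]
```

View pics/s2.png

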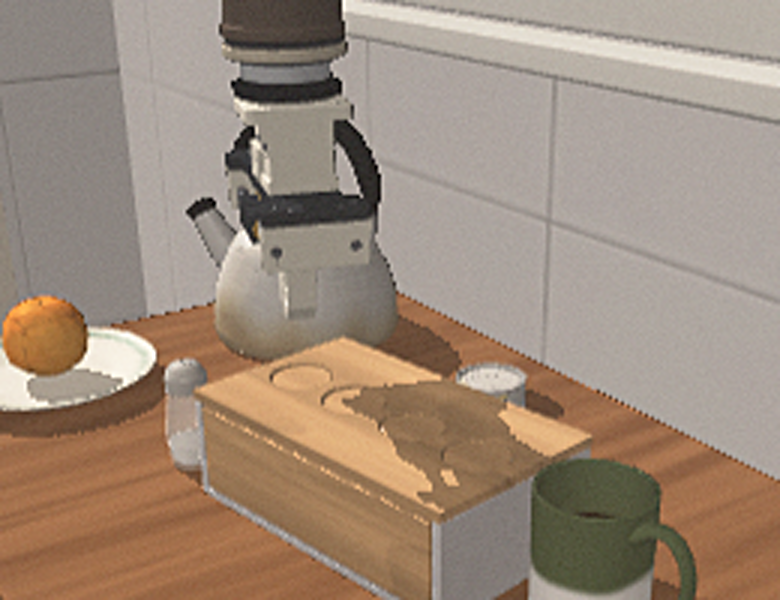

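The scene shows the tip at about (280,166), where I projected (280,180). Columns agree, but the visible finger ends higher than stated, so contact height is uncertain. I'll feel down in small steps and watch the force.

{"op": "servo_tool", "data": {
  "deltas": [
    [[0,0,0.06],0,-1],
    [[0,0,0.06],0,-1],
    [[0,0,0.06],0,-1],
    [[0,0,0],0,-1]
  ]
}}

```text
clock: 2.92
tcp_pos: [0.5097, 0.0997, 0.098]
orientation: [-0.0, 0.162, 0.987, -0.0]
ft_force: [0.7, 0.5, -0.6]
opening: 0.0007
gripper_force: 0.0
```

{"op": "servo_tool", "data": {
  "deltas": [
    [[0,0,0.04],0,-1],
    [[0,0,0.04],0,-1],
    [[0,0,0],0,-1]
  ]
}}

```text
clock: 3.3
tcp_pos: [0.5098, 0.0998, 0.0934]
orientation: [-0.0, 0.162, 0.987, -0.0]
ft_force: [0.0, 0.5, 0.3]
opening: 0.0006
gripper_force: 0.0
```

{"op": "servo_tool", "data": {
  "deltas": [
    [[0,0,0.05],0,-1],
    [[0,0,0.05],0,-1],
    [[0,0,0],0,-1]
  ]
}}

```text
clock: 3.68
tcp_pos: [0.5098, 0.0997, 0.0874]
orientation: [-0.0, 0.162, 0.987, -0.0]
ft_force: [-0.0, 0.2, 0.0]
opening: 0.0004
gripper_force: 0.0
```

```bash
python3 - <<'E'
import cv2,numpy as np
from station import viewer,get_obs
o=get_obs();print(o["tcp_pos"],o["ft_force"]); c=viewer.camera("scene"); w=viewer.camera("wrist")["pixels"]
s=cv2.resize(c["pixels"][80:230,230:380],(600,600),interpolation=cv2.INTER_CUBIC)
cv2.imwrite("pics/s3.png",s)
E
```

```text
[0.50975978 0.09974369 0.08735105] [-0.00900765  0.21979768  0.01195713]
```

View pics/s3.png

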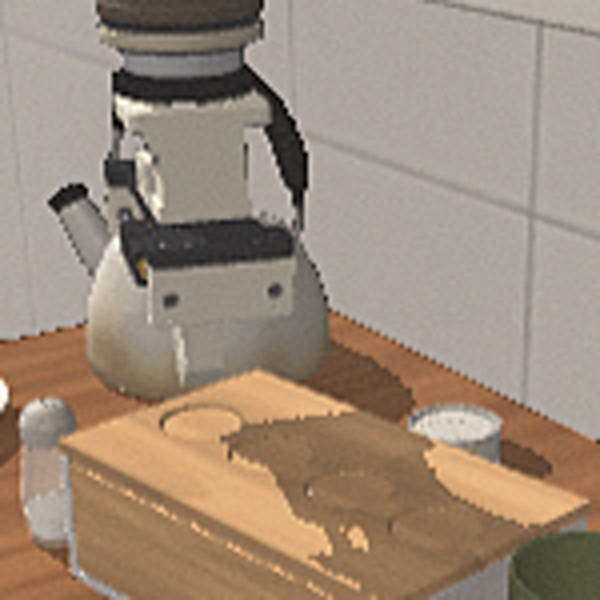

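In this crop the tip is near (200,387) and disc 4 near (203,424), so there are still about 20 mm of free air. I'll keep going down.

{"op": "servo_tool", "data": {
  "deltas": [
    [[0,0,0.06],0,-1],
    [[0,0,0.06],0,-1],
    [[0,0,0.06],0,-1],
    [[0,0,0],0,-1]
  ]
}}

```text
clock: 4.28
tcp_pos: [0.5097, 0.0997, 0.0764]
orientation: [-0.0, 0.162, 0.987, -0.0]
ft_force: [-0.4, -0.6, -0.2]
opening: 0.0004
gripper_force: 0.0
```

{"op": "servo_tool", "data": {
  "deltas": [
    [[0,0,0.05],0,-1],
    [[0,0,0.05],0,-1],
    [[0,0,0],0,-1]
  ]
}}

```text
clock: 4.65
tcp_pos: [0.5098, 0.0997, 0.0706]
orientation: [-0.0, 0.162, 0.987, -0.0]
ft_force: [-0.8, 0.7, -0.0]
opening: 0.0004
gripper_force: 0.0
```

```bash
python3 - <<'E'
import cv2,numpy as np
from station import viewer,get_obs
o=get_obs();print(o["tcp_pos"],o["ft_force"]); c=viewer.camera("scene"); t=viewer.camera("top")["pixels"];w=viewer.camera("wrist")["pixels"]
s=cv2.resize(c["pixels"][100:240,220:360],(400,400),interpolation=cv2.INTER_CUBIC)
cv2.imwrite("pics/s4.png",cv2.hconcat([s,cv2.resize(w,(400,250)).copy() if 0 else cv2.vconcat([cv2.resize(w,(400,250)),cv2.resize(t[180:275,230:400],(400,150))])]))
E
```

```text
[0.50978053 0.09973702 0.07058628] [-0.79558972  0.73921226 -0.00086491]
```

View pics/s4.png

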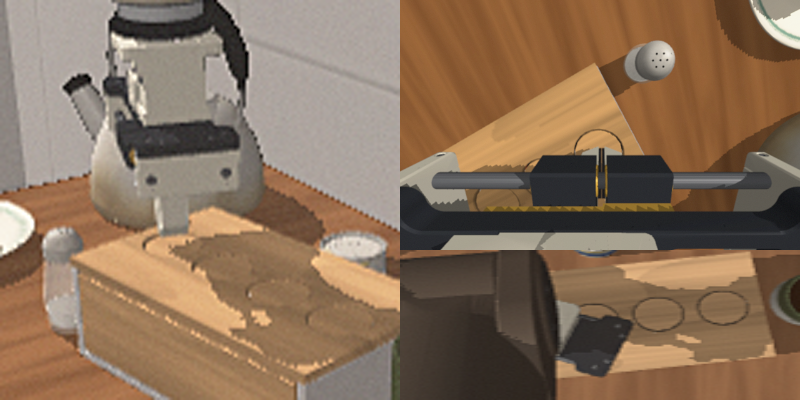

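The tip is now at crop (172,235), just short of the disc 4 centre at (175,245), and the wrist view confirms it is over the disc. I'll go on feeling in 2 mm steps.

{"op": "servo_tool", "data": {
  "deltas": [
    [[0,0,0.04],0,-1],
    [[0,0,0.04],0,-1],
    [[0,0,0],0,-1]
  ]
}}

```text
clock: 5.18
tcp_pos: [0.5098, 0.0998, 0.0658]
orientation: [-0.0, 0.162, 0.987, -0.0]
ft_force: [-0.4, 0.1, -0.2]
opening: 0.0005
gripper_force: 0.0
```

{"op": "servo_tool", "data": {
  "deltas": [
    [[0,0,0.04],0,-1],
    [[0,0,0.03],0,-1],
    [[0,0,0],0,-1]
  ]
}}

```text
clock: 5.55
tcp_pos: [0.51, 0.0998, 0.0623]
orientation: [0.0, 0.162, 0.987, 0.0]
ft_force: [-2.1, -0.9, 8.8]
opening: 0.0004
gripper_force: 4.3
```

{"op": "servo_tool", "data": {
  "deltas": [
    [[0,0,0.02],0,-1],
    [[0,0,0],0,-1]
  ]
}}

```text
clock: 5.8
tcp_pos: [0.5101, 0.0999, 0.0622]
orientation: [0.0, 0.162, 0.987, 0.0]
ft_force: [-7.5, -0.8, 24.6]
opening: 0.0007
gripper_force: 12.1
```

Disc 4 is solid: 24.6 N with no travel, first contact at TCP z of about 0.0625. Next is disc 3.

{"op": "servo_tool", "data": {
  "deltas": [
    [[0,0,-0.25],0,-1],
    [[-0.17,-0.31,0],0,-1],
    [[-0.17,-0.31,0],0,-1],
    [[-0.17,-0.31,0],0,-1],
    [[0,0,0.1],0,-1],
    [[0,0,0.1],0,-1],
    [[0,0,0.03],0,-1],
    [[0,0,0],0,-1]
  ]
}}

```text
clock: 6.8
tcp_pos: [0.5209, 0.0379, 0.0616]
orientation: [-0.0, 0.162, 0.987, 0.0]
ft_force: [0.1, 1.3, 0.2]
opening: 0.0007
gripper_force: 0.0
```

{"op": "servo_tool", "data": {
  "deltas": [
    [[0,0,0.03],0,-1],
    [[0,0,0],0,-1]
  ]
}}

```text
clock: 7.05
tcp_pos: [0.5211, 0.0376, 0.0601]
orientation: [-0.0, 0.162, 0.987, 0.0]
ft_force: [0.3, 0.3, 1.8]
opening: 0.0008
gripper_force: 0.9
```

{"op": "servo_tool", "data": {
  "deltas": [
    [[0,0,0.03],0,-1],
    [[0,0,0],0,-1]
  ]
}}

```text
clock: 7.3
tcp_pos: [0.5212, 0.0375, 0.0582]
orientation: [0.0, 0.162, 0.987, 0.0]
ft_force: [-1.5, 2.2, 3.3]
opening: 0.0002
gripper_force: 1.7
```

Disc 3 gives way: the tip has sunk several mm at about 3 N. I'll press it home.

{"op": "servo_tool", "data": {
  "deltas": [
    [[0,0,0.03],0,-1],
    [[0,0,0.03],0,-1],
    [[0,0,0],0,-1]
  ]
}}

```text
clock: 7.68
tcp_pos: [0.5215, 0.0374, 0.0552]
orientation: [0.0, 0.162, 0.987, 0.0]
ft_force: [-3.1, 3.3, 12.1]
opening: 0.0004
gripper_force: 6.0
```

```bash
python3 - <<'E'
import cv2
from station import viewer,get_obs
print(get_obs()["tcp_pos"],get_obs()["ft_force"]); c=viewer.camera("scene")
cv2.imwrite("pics/s5.png",cv2.resize(c["pixels"][120:280,210:450],(720,480),interpolation=cv2.INTER_CUBIC))
E
```

```text
[0.52145136 0.03740863 0.05520198] [-3.12409332  3.29891846 12.11882866]
```

View pics/s5.png

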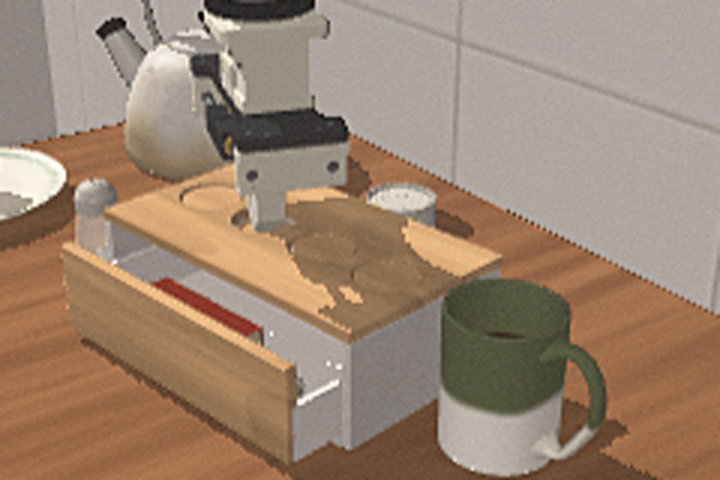

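The drawer has sprung open, with its front at about (180,350), and the mug, shaker and tin are still standing. I'll lift away now.

{"op": "servo_tool", "data": {
  "deltas": [
    [[0,0,-0.15],0,-1],
    [[0,0,-0.4],0,-1],
    [[0,0,-0.6],0,-1],
    [[0,0,-0.6],0,-1],
    [[0,0,-0.5],0,-1],
    [[0,0,0],0,-1],
    [[0,0,0],0,-1],
    [[0,0,0],0,-1]
  ]
}}

```text
clock: 8.72
tcp_pos: [0.5203, 0.0369, 0.1885]
orientation: [-0.001, 0.162, 0.987, -0.0]
ft_force: [-0.2, -0.2, -0.1]
opening: 0.0004
gripper_force: 0.0
```

```bash
python3 - <<'E'
import cv2
from station import viewer,get_obs
o=get_obs();print(o["clock"],o["tcp_pos"],o["ft_force"]); c=viewer.camera("scene")
cv2.imwrite("pics/s6.png",cv2.resize(c["pixels"][120:280,210:450],(720,480),interpolation=cv2.INTER_CUBIC))
E
```

```text
8.725 [0.52026537 0.03685805 0.1884689 ] [-0.16267304 -0.20416934 -0.05080666]
```

View pics/s6.png

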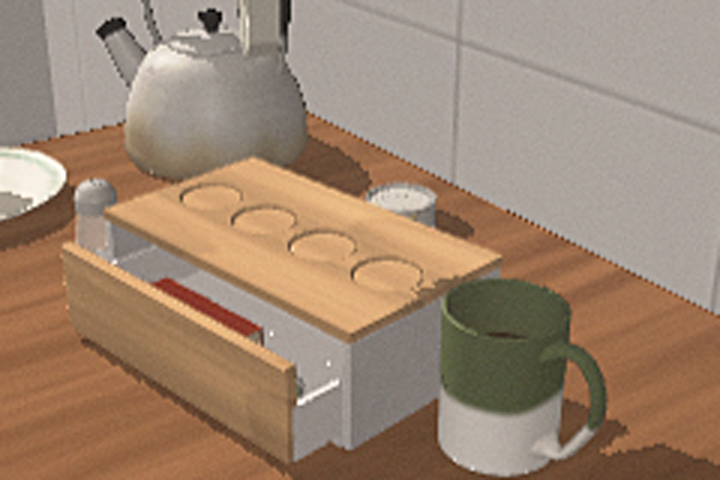

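The drawer is open, disc 3 at (263,222) is back up, the props are where they were, and the hand is clear.

```bash
python3 -c "
from station import ticket
print(ticket.job_done())"
```

```text
the job is handed in; nothing more can be done
None
```

The catch was disc 3: I pressed it in, the drawer sprang open and stayed open, the hand is clear with the mug, shaker and tin still standing in place, and the job is handed in (no verdict was returned).

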